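# Reset three tripped breakers in order

## Task

The three breakers on the rail have tripped and their push-to-reset buttons stand up. With a fingertip, press each button lightly down until it stays home: first the large round one, then the square one, last the small round one. Do not press hard once a button is home, do not grasp, lift or shift the breakers, and leave the tools and the bolt lying where they are.

Things in the scene. Friction and masses are not known exactly. Their poses are not given: they have to be found in the camera images.
- plate: Aluminium mounting plate lying flat on the bench, 150 x 330 mm and 6 mm thick, fixed; a steel top-hat rail 35 mm wide runs along its long axis and stands to 13.5 mm above the bench. Origin: centre of the underside (bench level); x across the plate, y along the rail, z up. The three breakers sit in a row on the rail about 88 mm apart, with at least 15 mm between them; which one sits where varies.
- breaker_large: Grey breaker housing; on top, at its centre, is the large round button: a flat disc 36 mm in diameter. 80 mm across the rail (x), 50 mm along it (y), 62 mm tall without button; above 42 mm it is only 54 mm in x. Loose, about 0.4 kg with its button, straddling the rail and standing on the plate. Origin: centre of the underside (6 mm above the bench); z up.
- button_large_top (a point): Centre of the flat top face of the large round button: a flat disc 36 mm in diameter, black, 8 mm thick cap on a stem; moves with the button. Up (tripped) it stands 22 to 24 mm above its housing, 90 to 92 mm above the bench; home, 17 mm above the housing, 85 mm above the bench.
- button_large (a joint): How far this button has been pushed straight down, in m: 0 = fully up, 0 to 0.0015 at the start (tripped), 0.007 = home (reset). It moves with about 2 N of friction and stays where it is left. Once home it rests on a spring cushion: this yields from 4 N, gives 10 mm more at 0.5 N per mm (9 N), then a hard stop; let go, the cushion lifts the button back to its home height.
- breaker_square: Grey breaker housing; on top, at its centre, is the square button, 24 x 24 mm. 80 mm across the rail (x), 50 mm along it (y), 62 mm tall without button; above 42 mm it is only 54 mm in x. Loose, about 0.4 kg with its button, straddling the rail and standing on the plate. Origin: centre of the underside (6 mm above the bench); z up.
- button_square_top (a point): Centre of the flat top face of the square button, 24 x 24 mm, black, 8 mm thick cap on a stem; moves with the button. Up (tripped) it stands 22 to 24 mm above its housing, 90 to 92 mm above the bench; home, 17 mm above the housing, 85 mm above the bench.
- button_square (a joint): How far this button has been pushed straight down, in m: 0 = fully up, 0 to 0.0015 at the start (tripped), 0.007 = home (reset). It moves with about 2 N of friction and stays where it is left. Once home it rests on a spring cushion: this yields from 4 N, gives 10 mm more at 0.5 N per mm (9 N), then a hard stop; let go, the cushion lifts the button back to its home height.
- breaker_small: Grey breaker housing; on top, at its centre, is the small round button: a flat disc 16 mm in diameter. 80 mm across the rail (x), 50 mm along it (y), 62 mm tall without button; above 42 mm it is only 54 mm in x. Loose, about 0.4 kg with its button, straddling the rail and standing on the plate. Origin: centre of the underside (6 mm above the bench); z up.
- button_small_top (a point): Centre of the flat top face of the small round button: a flat disc 16 mm in diameter, black, 8 mm thick cap on a stem; moves with the button. Up (tripped) it stands 22 to 24 mm above its housing, 90 to 92 mm above the bench; home, 17 mm above the housing, 85 mm above the bench.
- button_small (a joint): How far this button has been pushed straight down, in m: 0 = fully up, 0 to 0.0015 at the start (tripped), 0.007 = home (reset). It moves with about 2 N of friction and stays where it is left. Once home it rests on a spring cushion: this yields from 4 N, gives 10 mm more at 0.5 N per mm (9 N), then a hard stop; let go, the cushion lifts the button back to its home height.
- screwdriver: Bystander: screwdriver with red handle, 200 mm long, 26 mm thick, lying on the bench on the robot's side of the plate. Origin: centre of its underside.
- spanner: Bystander: steel spanner, 172 x 24 x 9 mm, lying on the bench on the far side of the plate. Origin: centre of its underside.
- bolt: Bystander: M12 steel bolt, 58 mm long, 23 mm over the head, lying on the plate's margin before the breakers. Origin: centre of its underside.
Mind the look-alikes: they are no part of the job. What is shaped like the breaker_square but green or pink is not meant. Leave any red look-alike of the breaker_small alone.

How it is judged (in metres and radians):
On the way, in this order (a step that is already met when the one before it is completed fails the run):
1. the large round button is home (value of joint button_large above 0.0055 m), for 0.1 s.
2. the square button is home (value of joint button_square above 0.0055 m), for 0.1 s.
3. the small round button is home (value of joint button_small above 0.0055 m), for 0.1 s.
At the end, for the whole second after the job is handed in: All three buttons are home (each pushed down at least 5.5 of its 7 mm); every breaker stands upright (within 0.1 rad), at rest, within 10 mm of where it stood; screwdriver, spanner and bolt lie within 20 mm of where they were (value of joint each of button_large, button_square, button_small above 0.0055 m and distance of each of breaker_large, breaker_square, breaker_small from where it was at the start of the episode below 0.01 m and angle between each of breaker_large, breaker_square, breaker_small's own z axis and vertical below 0.1 rad and linear speed of each of breaker_large, breaker_square, breaker_small below 0.02 m/s and distance of each of screwdriver, spanner, bolt from where it was at the start of the episode below 0.02 m); the robot touches nothing.
It fails at once if the square button is pressed before the large round one is home (value of joint button_square above 0.0035 m and not (value of joint button_large above 0.0055 m)).
It fails at once if the small round button is pressed before the square one is home (value of joint button_small above 0.0035 m and not (value of joint button_square above 0.0055 m)).
It fails at once if a breaker or its button is pushed with more than 15 N (contact force between any of the fingers, the arm and breaker_large above 15 N or contact force between any of the fingers, the arm and breaker_square above 15 N or contact force between any of the fingers, the arm and breaker_small above 15 N).
It fails at once if a breaker is lifted, tipped or shifted by more than 10 mm (distance of any of breaker_large, breaker_square, breaker_small from where it was at the start of the episode above 0.01 m or angle between any of breaker_large, breaker_square, breaker_small's own z axis and vertical above 0.15 rad).
It fails at once if the screwdriver, the spanner or the bolt is moved by more than 20 mm (distance of any of screwdriver, spanner, bolt from where it was at the start of the episode above 0.02 m).
It also fails if it takes over 38 s, if anything falls off the work surface, if the arm or the gripper's body presses on something with over 40 N, if the wrist force passes 120 N, or if a joint passes its speed limit or range.

## Robot

A 6-joint arm with a two-finger parallel gripper is mounted at the origin on a cart in front of the work surface, level with it; the furniture and walls round the work are solid. World frame = base frame: x ahead of the robot, y to its left, z up, the work surface at z = 0. Lengths are in mm, angles in rad, forces in N, time in s.
With the tool pointing down it reaches from about 275 to 1000 mm from the base axis. Payload 8.4 kg.
Tool frame: the origin (TCP) lies between the finger pads; the fingertips stand r.finger_overhang ahead of it and the grasp point (between the pads) is the TCP (r.finger_overhang is the distance from the TCP to the fingertips, in mm); z points along the fingers, y is the line along which they close (so a half turn about z gives the same grasp; the last joint's range is limited). The gripper opens to 85 mm and grips with 20 to 120 N. Pads are 22 mm wide; open, the fingers measure 114 mm over their backs; the gripper's body (76 mm by 85 mm) begins 54 mm behind the grasp point. The pads swing forward as they close: fully open they stand 13 mm farther back than shut.
Start: joints at [-1.22, 0.353, 1.633, -0, 1.155, -0.002], TCP at [215.953, -586.509, 250.281] pointing down, gripper open.
Joint ranges: [-2.63, 2.63], [-0.92, 2.1], [0.06, 2.66], [-1.3, 4.44], [0, 2.69], [-3.02, 3.02]. Speed limits (rad/s): [2.22, 2.22, 2.79, 3.14, 3.14, 3.14].

## Interface

Orientations are given as [roll, pitch, yaw] about the fixed x, y, z axes, in that order (R = Rz(yaw) Ry(pitch) Rx(roll)).
In Python, from rig import r, cams, sign_off gives the robot as it stands.
- The arm moves only by the shell command python3 -m crank 'ROWS' [FORCE]. ROWS is JSON, a list of rows, each a list of 7 numbers: the shift along the tool's x, y, z in m, then the turn, a rotation vector about the tool's x, y, z in rad, then the closure, from 0 (fully open) to 1 (shut). In form: [[dx, dy, dz, ax, ay, az, gripper], ...]. A call has 1 to 5 rows; each row is the pose to reach, as a shift and turn from the pose commanded when the call began, along the tool's axes at that moment; what a row does not reach only later rows make up. A row lasts 1/10 s, in which the tool goes at most 50 mm and 8.59 degrees, less where a joint would pass 70% of its speed; a pose out of reach is approached as far as the arm can. A call with a gripper value outside its range is refused whole. The fingers move at their own pace and stop on an object; FORCE is the grip in N (left out, the last holds). Time passes only in rows, so rows that repeat a pose let the fingers close. It gives the time, the measured TCP pose, the force, the opening and the grip force at its end, in the units of the state.
- r.sense(): the state, without advancing time (a new reading comes with each control period).
- cams.grab_frame(name): name is "scene" or "top" or "wrist"; returns a dict with "image" (400x640x3 uint8, red, green, blue), "fx", "fy", "cx", "cy" (pixels), "position" and "orientation" of the camera in the world. Camera axes: x right, y down, z forward; pixel columns grow to the right and rows downward; lengths in mm; the calibration is good to about 2 mm. A picture is of the moment at which its call begins. There is no depth.
- sign_off(): hands the job in; it is judged then, once.
The state is a dict: "clock": time; "qpos": joint angles; "qvel": joint speeds; "joint_efforts": joint torques, N m; "eef_pos": TCP position; "tcp_rot": TCP orientation; "contact_force": force on the tool from outside, world axes, zero at the start; "wrist_torque": the same for the moment, N m; "opening": opening from 0.0 (shut) to 1.0 (fully open); "grasp_force": force on a finger pad.
Only numpy, scipy, OpenCV 4.12 (cv2) and the standard library are available. Lean on these libraries where they do the work, as an engineer would, in place of code of your own. Each camera call takes 0.05 s, during which the arm holds its last target. There are 200 camera calls.

## Working session

There is one attempt and no reset: what is moved stays moved. The work goes in short steps, Python scripts to look and compute and a shell command to move; the robot and the scene stay as the last step left them, time stands still between calls to the robot, and variables do not carry over. Pictures are saved under pics/ and viewed, at most 10 in all, crops included, and the job is handed in when it is done.

```bash
mkdir -p pics; ls; python3 - <<'E'
from rig import r,cams
import cv2
print(r.sense(), r.finger_overhang)
for n in("top","scene"):
    f=cams.grab_frame(n); cv2.imwrite(f"pics/{n}1.png",f["image"][:,:,::-1])
    print(n,{k:v for k,v in f.items() if k!="image"})
E
```

```text
pics
{'clock': 0.0, 'qpos': array([-1.22039800e+00,  3.53640630e-01,  1.63415437e+00,  2.77003654e-05,
        1.15519131e+00, -2.41870535e-03]), 'qvel': array([ 2.93303562e-03,  8.27702526e-05,  9.54848212e-04, -6.07785555e-04,
        8.82634955e-04, -1.04009182e-03]), 'joint_efforts': array([-6.74150033e-04, -6.05266142e+01, -3.42068052e+01, -2.12743163e-05,
        9.38176032e-03,  8.10760184e-05]), 'eef_pos': array([ 215.80358247, -586.07264419,  249.55769845]), 'tcp_rot': array([-3.14019906e+00, -2.86974568e-05,  3.52805807e-01]), 'contact_force': array([ 0.28657245, -0.14962789, -0.09931754]), 'wrist_torque': array([-0.02804899, -0.00876829, -0.00773693]), 'grasp_force': 0.0, 'opening': 0.9979375578205916} 19.0
top {'fx': 416.464337721454, 'fy': 416.464337721454, 'cx': 322.72355297620595, 'cy': 199.03502269231822, 'position': array([ 493.28674534,  -76.31568494, 1175.42247705]), 'orientation': array([-3.0469956 ,  0.01309811, -1.59618487])}
scene {'fx': 486.19461352476003, 'fy': 486.19461352476003, 'cx': 327.70880859970447, 'cy': 194.2134683351631, 'position': array([-83.45599795, 354.65328681, 895.5166055 ]), 'orientation': array([-2.34772207,  0.01998663, -2.17619251])}
```

View pics/top1.png

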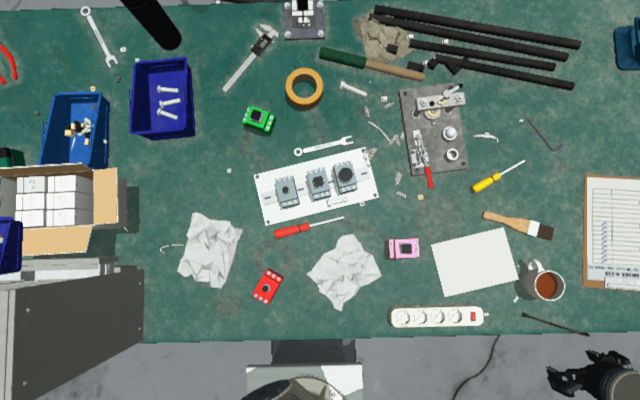

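View pics/scene1.png

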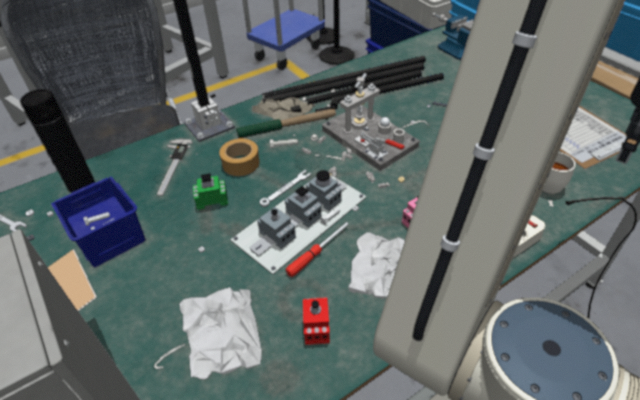

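The top view shows the plate with three grey breakers. Their dark buttons are at about (287,190), (319,182) and (345,175). The look-alikes are off the plate: green at (258,119), pink at (404,247) and red at (267,287). I'll take a close crop and project the pixels to the button height.

```bash
cat > h.py <<'E'
import numpy as np, cv2
from scipy.spatial.transform import Rotation as R
def ray(f,u,v,z):
    d=R.from_euler('xyz',f["orientation"]).as_matrix()@np.array([(u-f["cx"])/f["fx"],(v-f["cy"])/f["fy"],1])
    p=np.array(f["position"]); return p+d*(z-p[2])/d[2]
def proj(f,P):
    c=R.from_euler('xyz',f["orientation"]).as_matrix().T@(np.array(P)-f["position"])
    return np.array([f["fx"]*c[0]/c[2]+f["cx"],f["fy"]*c[1]/c[2]+f["cy"]])
E
python3 - <<'E'
from h import *; from rig import cams
f=cams.grab_frame("top"); im=f["image"]
x0,y0,w,h=240,130,150,105
cv2.imwrite("pics/crop1.png",cv2.resize(im[y0:y0+h,x0:x0+w,::-1],None,fx=5,fy=5,interpolation=cv2.INTER_CUBIC))
g=im.max(2); m=(g<50).astype(np.uint8)[y0:y0+h,x0:x0+w]
n,l,s,c=cv2.connectedComponentsWithStats(m)
for i in range(1,n):
    if s[i,4]>8: print(s[i],c[i]+[x0,y0],ray(f,*(c[i]+[x0,y0]),91).round(1))
for q in [(255,172),(371,147),(382,205),(266,226)]: print(ray(f,*q,6).round())
E
```

```text
[687. 127.   6.]
[ 750. -205.    6.]
[ 583. -230.    6.]
[533.  97.   6.]
```

View pics/crop1.png

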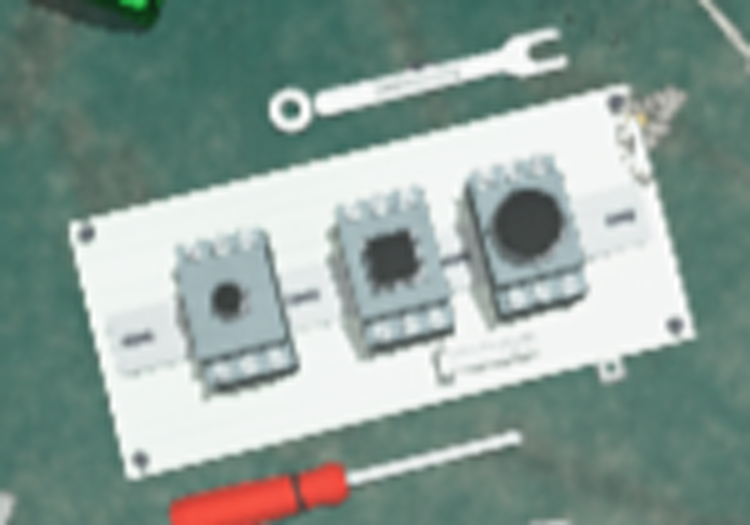

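The crop shows the large disc at (345,175), the square at (318,182) and the small disc at (286,190) in full-frame pixels. All three are grey breakers on the plate, so these are the right ones. Next I'll refine the centroids and work out the tool-frame shifts.

```bash
cat >> h.py <<'E'
def blobs(f,pts,z=91,rad=12,thr=None):
    g=f["image"].max(2).astype(float); out=[]
    for u,v in pts:
        x0,y0=int(u-rad),int(v-rad); s=g[y0:y0+2*rad+1,x0:x0+2*rad+1]
        t=thr or (s.min()+ (np.median(s)-s.min())*.5)
        n,l,st,c=cv2.connectedComponentsWithStats((s<t).astype(np.uint8))
        i=1+np.argmax([st[k,4]-5*np.hypot(*(c[k]-rad)) for k in range(1,n)])
        out.append((c[i]+[x0,y0],st[i,4],ray(f,*(c[i]+[x0,y0]),z)))
    return out
def shift(st,P):
    return R.from_euler('xyz',st["tcp_rot"]).as_matrix().T@(np.array(P)-st["eef_pos"])
E
python3 - <<'E'
from h import *; from rig import cams,r
f=cams.grab_frame("top"); s=r.sense()
B=blobs(f,[(345.4,175),(318.2,181.8),(285.6,189.8)],91,9,80)
for c,a,P in B: print(c.round(1),a,P.round(1),shift(s,[P[0],P[1],160]).round(1))
print([np.linalg.norm(B[i][2]-B[i+1][2]) for i in(0,1)])
E
```

```text
[345.2 174.1] 127 [ 660.9 -125.4   91. ] [ 576.9 -278.7   90.1]
[317.9 180.9] 65 [644.7 -53.3  91. ] [ 586.6 -351.9   90.1]
[285.1 189. ] 20 [625.5  33.3  91. ] [ 598.5 -439.8   90.2]
[np.float64(73.82167046631999), np.float64(88.78196109836381)]
```

```bash
python3 -m crank '[[0.04,-0.019,0,0,0,0,1],[0.08,-0.038,0,0,0,0,1],[0.12,-0.057,0,0,0,0,1],[0.16,-0.076,0,0,0,0,1],[0.2,-0.095,0,0,0,0,1]]' 20
python3 -m crank '[[0.04,-0.019,0,0,0,0,1],[0.08,-0.038,0,0,0,0,1],[0.12,-0.057,0,0,0,0,1],[0.16,-0.076,0,0,0,0,1],[0.2,-0.095,0,0,0,0,1]]'
python3 -m crank '[[0.04,-0.02,0.01,0,0,0,1],[0.08,-0.04,0.02,0,0,0,1],[0.12,-0.06,0.03,0,0,0,1],[0.165,-0.08,0.04,0,0,0,1],[0.177,-0.089,0.05,0,0,0,1]]'
python3 - <<'E'
from h import *; from rig import cams,r
f=cams.grab_frame("wrist"); s=r.sense()
cv2.imwrite("pics/w1.png",f["image"][:,:,::-1])
print(s["clock"],s["eef_pos"],s["tcp_rot"],s["contact_force"],f["position"],f["orientation"])
for P in [[660.9,-125.4,91],[644.7,-53.3,91],[625.5,33.3,91]]: print(proj(f,P).round(1),shift(s,P).round(1))
E
```

```text
clock: 0.7
eef_pos: [371.7, -426.9, 250.2]
tcp_rot: [-3.142, -0.0, 0.352]
contact_force: [1.0, -0.8, -0.0]
opening: 0.14
grasp_force: 0.0
clock: 1.2
eef_pos: [526.7, -268.5, 250.3]
tcp_rot: [3.142, 0.0, 0.353]
contact_force: [0.6, 0.1, 0.5]
opening: -0.001
grasp_force: 0.0
clock: 1.7
eef_pos: [663.9, -122.0, 199.6]
tcp_rot: [-3.142, -0.002, 0.355]
contact_force: [0.4, -0.5, -0.1]
opening: 0.001
grasp_force: 0.0
1.75 [ 662.65040572 -121.30698557  197.57733235] [-3.13974751e+00  7.14479744e-04  3.55696308e-01] [ 0.12160435  1.16432759 -0.46631912] [737.21686702 -94.78721992 322.17584859] [ 2.83280256e+00  3.67551399e-04 -1.21535310e+00]
[319.7 207.3] [ -3.    3.4 106.6]
[232.9 196.2] [  6.9 -69.8 106.7]
[125.8 182.3] [  19.1 -157.7  106.9]
```

View pics/w1.png

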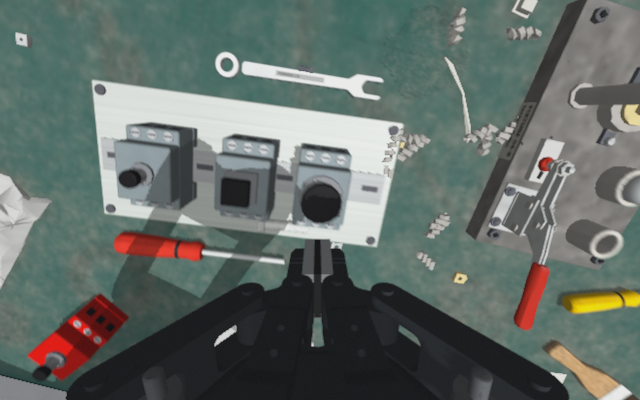

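The wrist view shows the large button top near (320,199), the square near (236,191) and the small one near (130,179). I'll compare these with the top-view estimates.

```bash
python3 - <<'E'
from h import *; from rig import cams,r
f=cams.grab_frame("wrist"); s=r.sense(); im=f["image"]
cv2.imwrite("pics/w2.png",cv2.resize(im[140:240,100:360,::-1],None,fx=3,fy=3,interpolation=cv2.INTER_CUBIC))
for p in [(320,199),(236,191),(130,179)]: print(ray(f,*p,91).round(1))
print(s["eef_pos"], [s["contact_force"].round(2)])
E
```

```text
[ 667. -122.   91.]
[649.2 -54.1  91. ]
[628.7  30.3  91. ]
[ 660.97919138 -123.12485557  198.11805399] [array([-1.04,  0.63, -0.3 ])]
```

View pics/w2.png

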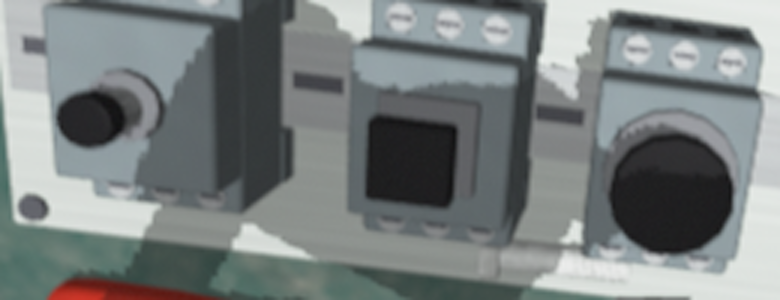

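The crop gives top-face centres in full-frame pixels of large (324,207), square (237,194) and small (129,179). These agree with the top view to about 3 mm, so I'll average the two.

```bash
python3 - <<'E'
from h import *; from rig import cams,r
f=cams.grab_frame("wrist"); s=r.sense()
for n,p,T in [("L",(323.9,206.7),[660.9,-125.4,91]),("Sq",(236.7,194.3),[644.7,-53.3,91]),("sm",(129.3,179.3),[625.5,33.3,91])]:
    W=ray(f,*p,91); M=(W+T)/2; print(n,W.round(1),M.round(1),shift(s,M).round(1))
print(s["eef_pos"],s["clock"],s["tcp_rot"])
E
```

```text
L [ 659.8 -129.4   91. ] [ 660.3 -127.4   91. ] [ -0.8   2.7 108. ]
Sq [644.6 -57.2  91. ] [644.6 -55.2  91. ] [  9.6 -70.4 108.1]
sm [626.2  29.2  91. ] [625.9  31.2  91. ] [  22.  -158.   108.1]
[ 660.3667746  -124.59716794  199.0084995 ] 1.85 [-3.14056286e+00  2.32529772e-03  3.54673638e-01]
```

```bash
python3 -m crank '[[-0.001,0.003,0.03,0,0,0,1],[-0.001,0.003,0.055,0,0,0,1],[-0.001,0.003,0.07,0,0,0,1],[-0.001,0.003,0.077,0,0,0,1],[-0.001,0.003,0.08,0,0,0,1]]'
python3 -m crank '[[0,0,0.002,0,0,0,1],[0,0,0.004,0,0,0,1],[0,0,0.006,0,0,0,1]]'
python3 -m crank '[[0,0,0.001,0,0,0,1],[0,0,0.002,0,0,0,1],[0,0,0.003,0,0,0,1]]'
python3 -m crank '[[0,0,0.001,0,0,0,1],[0,0,0.002,0,0,0,1],[0,0,0.002,0,0,0,1]]'
```

```text
clock: 2.35
eef_pos: [660.8, -129.2, 120.3]
tcp_rot: [-3.142, 0.0, 0.352]
contact_force: [0.3, 0.6, 0.7]
opening: 0.003
grasp_force: 0.0
clock: 2.65
eef_pos: [661.6, -128.6, 115.0]
tcp_rot: [3.141, -0.001, 0.353]
contact_force: [0.3, 0.3, 0.2]
opening: 0.001
grasp_force: 0.0
clock: 2.95
eef_pos: [661.2, -128.4, 111.3]
tcp_rot: [3.141, -0.0, 0.353]
contact_force: [0.1, -0.0, 0.5]
opening: -0.001
grasp_force: 0.0
clock: 3.25
eef_pos: [661.1, -128.5, 109.2]
tcp_rot: [-3.142, -0.0, 0.353]
contact_force: [1.0, 0.5, 0.0]
opening: -0.002
grasp_force: 0.1
```

```bash
python3 -m crank '[[0,0,0.001,0,0,0,1],[0,0,0.002,0,0,0,1],[0,0,0.002,0,0,0,1]]'|grep -E "eef|cont"
python3 -m crank '[[0,0,0.001,0,0,0,1],[0,0,0.002,0,0,0,1],[0,0,0.002,0,0,0,1]]'|grep -E "eef|cont"
```

```text
eef_pos: [661.1, -128.5, 107.2]
contact_force: [-0.2, 0.1, 0.8]
eef_pos: [661.1, -128.5, 105.1]
contact_force: [0.1, 0.1, -0.4]
```

```bash
python3 -m crank '[[0,0,0.001,0,0,0,1],[0,0,0.001,0,0,0,1]]'|grep -E "eef|cont"; python3 -c "
from rig import cams;import cv2
cv2.imwrite('pics/w3.png',cams.grab_frame('wrist')['image'][100:300,160:480,::-1])"
```

```text
eef_pos: [661.1, -128.5, 104.1]
contact_force: [0.1, 0.2, -0.3]
```

View pics/w3.png

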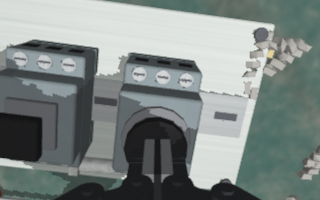

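The fingertips at crop (155,165) are centred over the large cap, but no force shows yet. I'll keep lowering gently.

```bash
python3 -m crank '[[0,0,0.001,0,0,0,1],[0,0,0.001,0,0,0,1]]'|grep -E "eef|cont"
python3 -m crank '[[0,0,0.001,0,0,0,1],[0,0,0.001,0,0,0,1]]'|grep -E "eef|cont"
```

```text
eef_pos: [661.1, -128.5, 103.4]
contact_force: [-0.3, 0.6, 4.0]
eef_pos: [661.1, -128.5, 102.3]
contact_force: [-0.9, 0.4, 5.7]
```

```bash
python3 -m crank '[[0,0,0.001,0,0,0,1],[0,0,0.001,0,0,0,1]]'|grep -E "eef|cont"
```

```text
eef_pos: [661.1, -128.5, 101.3]
contact_force: [-1.8, 0.2, 5.4]
```

The large button resists with 4.0 to 5.7 N from a tip height of 85 mm down, so it is home on its cushion. I'll lift, move over the square button and lower again.

```bash
python3 -m crank '[[0,0,-0.01,0,0,0,1],[0,0,-0.03,0,0,0,1],[0.005,-0.037,-0.035,0,0,0,1],[0.010,-0.0745,-0.035,0,0,0,1],[0.010,-0.0745,-0.035,0,0,0,1]]'|grep -E "eef|cont"
python3 -m crank '[[0,0,0.01,0,0,0,1],[0,0,0.018,0,0,0,1],[0,0,0.022,0,0,0,1],[0,0,0.022,0,0,0,1]]'|grep -E "clock|eef|cont"
python3 -c "
from rig import cams;import cv2
cv2.imwrite('pics/w4.png',cams.grab_frame('wrist')['image'][100:300,160:480,::-1])"
```

```text
eef_pos: [643.7, -51.6, 136.7]
contact_force: [-1.1, -0.3, -0.3]
clock: 5.6
eef_pos: [644.1, -55.9, 112.9]
contact_force: [-0.9, 0.1, -0.5]
```

View pics/w4.png

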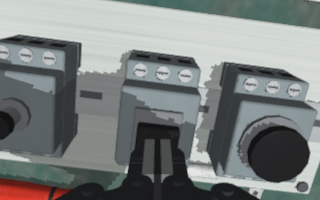

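The fingertips at crop (158,145) are centred over the square cap. Pressing.

```bash
python3 -m crank '[[0,0,0.002,0,0,0,1],[0,0,0.004,0,0,0,1],[0,0,0.005,0,0,0,1],[0,0,0.006,0,0,0,1],[0,0,0.007,0,0,0,1]]'|grep -E "eef|cont"
python3 -m crank '[[0,0,0.001,0,0,0,1],[0,0,0.002,0,0,0,1],[0,0,0.002,0,0,0,1]]'|grep -E "eef|cont"
python3 -m crank '[[0,0,0.001,0,0,0,1],[0,0,0.001,0,0,0,1]]'|grep -E "eef|cont"
```

```text
eef_pos: [645.0, -55.2, 107.5]
contact_force: [-0.3, -1.0, 2.4]
eef_pos: [644.8, -55.0, 105.2]
contact_force: [-0.1, 0.1, 1.8]
eef_pos: [644.8, -55.0, 104.2]
contact_force: [-0.5, -0.4, 1.2]
```

```bash
python3 -m crank '[[0,0,0.001,0,0,0,1],[0,0,0.001,0,0,0,1]]'|grep -E "clock|eef|cont"
```

```text
clock: 6.85
eef_pos: [644.8, -55.0, 103.3]
contact_force: [0.8, 0.1, 3.2]
```

```bash
python3 -m crank '[[0,0,0.001,0,0,0,1],[0,0,0.002,0,0,0,1],[0,0,0.002,0,0,0,1]]'|grep -E "eef|cont"
python3 -m crank '[[0,0,0,0,0,0,1]]'|grep -E "clock|eef|cont"
```

```text
eef_pos: [644.8, -55.0, 101.3]
contact_force: [-0.2, 0.6, 6.2]
clock: 7.25
eef_pos: [644.8, -55.0, 101.4]
contact_force: [-1.6, 1.5, 5.1]
```

The force is 5 to 6 N at a tip height of 82 mm, so the square button is home. Moving to the small one.

```bash
python3 -m crank '[[0,0,-0.01,0,0,0,1],[0,0,-0.03,0,0,0,1],[0.006,-0.044,-0.035,0,0,0,1],[0.012,-0.0875,-0.035,0,0,0,1],[0.012,-0.0875,-0.035,0,0,0,1]]'|grep -E "eef|cont"
python3 -m crank '[[0,0,0.01,0,0,0,1],[0,0,0.018,0,0,0,1],[0,0,0.022,0,0,0,1],[0,0,0.022,0,0,0,1]]'|grep -E "clock|eef|cont"
python3 -c "
from rig import cams;import cv2
cv2.imwrite('pics/w5.png',cv2.resize(cams.grab_frame('wrist')['image'][180:280,240:400,::-1],None,fx=4,fy=4))"
```

```text
eef_pos: [624.4, 35.1, 136.7]
contact_force: [1.5, -0.0, 0.2]
clock: 8.15
eef_pos: [625.2, 30.1, 112.9]
contact_force: [0.0, 0.3, 0.8]
```

View pics/w5.png

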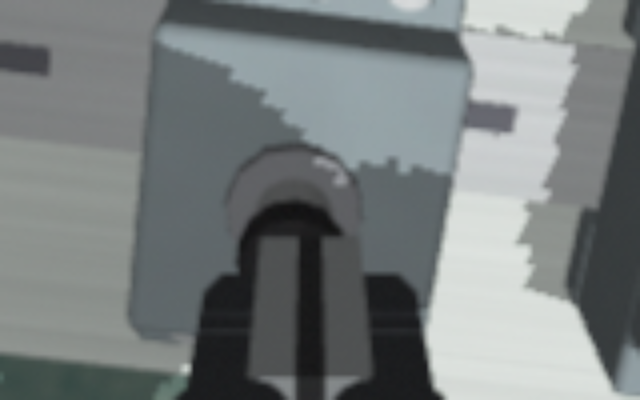

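The small cap's centre is at crop x≈293 and the fingertips are at x≈310, so the tips are about 2.5 mm off. I'll correct that and press.

```bash
python3 -m crank '[[0.002,-0.0025,0,0,0,0,1],[0.002,-0.0025,0.002,0,0,0,1],[0.002,-0.0025,0.004,0,0,0,1],[0.002,-0.0025,0.005,0,0,0,1],[0.002,-0.0025,0.006,0,0,0,1]]'|grep -E "eef|cont"
python3 -m crank '[[0,0,0.001,0,0,0,1],[0,0,0.002,0,0,0,1],[0,0,0.003,0,0,0,1],[0,0,0.003,0,0,0,1]]'|grep -E "eef|cont"
python3 -m crank '[[0,0,0.001,0,0,0,1],[0,0,0.001,0,0,0,1]]'|grep -E "eef|cont"
```

```text
eef_pos: [626.9, 34.2, 108.4]
contact_force: [-0.2, -0.3, 2.0]
eef_pos: [626.9, 34.2, 105.2]
contact_force: [0.3, 0.4, 0.9]
eef_pos: [626.8, 34.2, 104.2]
contact_force: [0.1, -0.1, 0.9]
```

```bash
python3 -m crank '[[0,0,0.001,0,0,0,1],[0,0,0.001,0,0,0,1]]'|grep -E "clock|eef|cont"
```

```text
clock: 9.5
eef_pos: [626.8, 34.2, 103.3]
contact_force: [-0.7, 0.3, 3.2]
```

```bash
python3 -m crank '[[0,0,0.001,0,0,0,1],[0,0,0.002,0,0,0,1],[0,0,0.002,0,0,0,1]]'|grep -E "eef|cont"
python3 -m crank '[[0,0,0,0,0,0,1]]'|grep -E "clock|eef|cont"
```

```text
eef_pos: [626.8, 34.2, 101.3]
contact_force: [-1.0, -1.0, 4.6]
clock: 9.9
eef_pos: [626.8, 34.2, 101.4]
contact_force: [-0.1, 0.8, 5.3]
```

The small button is home at about 5 N. I'll lift clear and take a last look.

```bash
python3 -m crank '[[0,0,-0.01,0,0,0,1],[0,0,-0.04,0,0,0,1],[0,0.03,-0.08,0,0,0,1],[0,0.07,-0.1,0,0,0,1],[0,0.07,-0.1,0,0,0,1]]'|grep -E "eef|cont"
python3 -m crank '[[0,0,0,0,0,0,1],[0,0,0,0,0,0,1],[0,0,0,0,0,0,1]]'|grep -E "clock|eef|cont"
python3 - <<'E'
from h import *; from rig import cams
f=cams.grab_frame("wrist")
cv2.imwrite("pics/w6.png",f["image"][60:300,60:500,::-1])
for P in [(660.3,-127.4),(644.6,-55.2),(625.9,31.2)]: print([proj(f,[*P,z]).round(1)-[60,60] for z in (85,92)])
E
```

```text
eef_pos: [654.2, -35.1, 205.6]
contact_force: [-0.6, -0.4, 0.3]
clock: 10.7
eef_pos: [649.9, -30.6, 200.1]
contact_force: [0.1, -0.1, -0.5]
[array([362.8, 165.3]), array([365.6, 168.5])]
[array([281.4, 154.5]), array([282. , 157.5])]
[array([181.4, 141.2]), array([179.3, 143.8])]
```

View pics/w6.png

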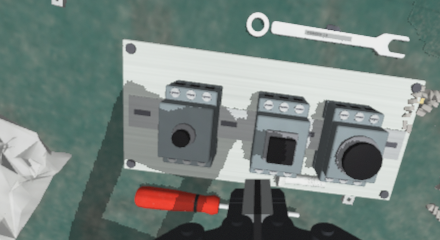

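The final view shows the caps at crop (362,158), (281,150) and (180,138). All three are lowered close to their housings, the breakers have not shifted, the spanner and screwdriver lie where they were, and the gripper is clear.

```bash
python3 -c "
from rig import sign_off; print(sign_off())"
```

```text
the job is handed in; nothing more can be done
None
```

I pressed the large round, square and small round buttons home in that order at about 5–6 N each, then lifted the gripper clear and handed the job in at about 11 s; the hand-in returned no verdict.

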